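# Shut the grinding fixture and lock it with its ball-lock pin

### The job

Lock the tool bit in the small grinding fixture: swing its raised strap down until it rests fully shut between the two ears, then take the ball-lock pin by its head, squeezing both side buttons so that its balls draw in, and slide it from the robot's side through the aligned holes until its collar meets the ear. Let go so that the buttons spring out and the balls lock behind the far ear, and leave the loose bolt, nut and tape roll where they are.

Things in the scene. Friction and masses are not known exactly. Their poses are not given: they have to be found in the camera images.
- fixture: Grey base plate 70 x 176 x 12 mm (x, y, z), fixed on the stand. Origin: centre of its underside; x points away from the robot, y left, z up. Two ears (the clevis) stand at y = -50 mm, the strap's hinge at y = +65 mm. A square 10 mm tool bit lies along x in a nest at y = +8 mm, from x = -20 to +65 mm, its top 36 mm above the stand.
- bore (a point): Middle of the clevis, on the axis of the ears' 15 mm holes, 50 mm above the stand. x axis = axis of the holes, pointing away from the robot; z up. Each ear is 8 mm thick, 32 mm wide in y, its top at z = +14 mm; near ear x = -18 to -10 mm, far ear x = +10 to +18 mm. With the pin home, the centre of its head is at x = -40 mm here.
- hinge (a point): Centre of the strap's hinge, 50 mm above the stand, 115 mm from the bore point in y; axes as the fixture's, the hinge axis is x. Its cheeks reach 13 mm above it and span x = -21 to +21 mm.
- strap (a joint): Angle of the steel strap, rad: 0 = fully shut (level, running from the hinge to -y, its eye between the ears), grows as it swings up, at most 1.5. Bar 16 mm wide, 18 mm high, centred on the hinge; a bolt head (15 mm) stands 4 mm out of its upper face 57 mm from the hinge. Friction holds it when steep; below about 0.9 rad it sinks shut by its weight. 1 N at its end moves it.
- strap_eye (a point): Centre of the 15 mm hole in the block at the strap's end, 115 mm from the hinge; the block is 16 mm thick along x, 32 mm long and reaches 20 mm above and 16 mm below the hole when shut. Coincides with the bore point when the strap is shut.
- pin_head (a point): Centre of the ball-lock pin's head, 17 mm above the stand as it lies; x runs along the pin to its tip. Black head: x = -22 to +22 mm (the last 6 mm a steel collar of 23 mm), 24 mm wide, 34 mm high. Ribbed steel buttons on its +y and -y sides, 28 mm long, 22 mm high, centred here, 34 mm apart over their faces, 26 mm when squeezed.
- pin_tip (a point): Tip of the pin's steel shank, on its axis, 70 mm from the head's centre. Shank 12 mm thick, 48 mm long, the last 5 mm tapered to 6 mm. Two balls 7.5 mm behind the tip stand 3.5 mm out to the sides while the buttons are out (too wide for the holes) and go in flush when both buttons are fully pressed.
- button_left (a joint): Travel of the button and ball on the pin's +y side, m: 0 = out (ball out, locking), 0.004 = fully pressed (ball in). Spring 1.5 N when out, 3.5 N when pressed.
- button_right (a joint): The same for the button and ball on the pin's -y side.
- bolt: Loose steel M12 bolt lying on the stand, 63 mm long, 19 mm high: not part of the job. Origin: centre of its underside, y along the bolt.
- nut: Loose M16 nut, 27 mm over its corners, 13 mm high: not part of the job. Origin: centre of its underside.
- tape: Loose tape roll, 72 mm across and 19 mm high: not part of the job. Origin: centre of its underside.

How it is judged:
By the outcome, as a careful person would: the job done as asked, in the order asked, and still so for the second after the job is handed in, with the robot touching nothing.
It also fails if it takes over 64 s, if anything falls off the work surface, if the arm or the gripper's body presses on something with over 40 N, if the wrist force passes 120 N, or if a joint passes its speed limit or range.

### The arm

A 6-joint arm with a two-finger parallel gripper is mounted at the origin on a cart in front of the work surface, level with it; the furniture and walls round the work are solid. World frame = base frame: x ahead of the robot, y to its left, z up, the work surface at z = 0. Lengths are in mm, angles in rad, forces in N, time in s.
With the tool pointing down it reaches from about 350 to 775 mm from the base axis. Payload 7.3 kg.
Tool frame: the origin (TCP) lies between the finger pads; the fingertips stand 8 mm ahead of it and the grasp point (between the pads) lies 11 mm behind it; y points along the fingers, z is the direction in which the jaws open and shut, and the axes are right-handed (so a half turn about y gives the same grasp; the last joint's range is limited). The gripper opens to 92 mm and grips with 3 to 60 N. Pads are 19 mm wide; open, the fingers measure 130 mm over their backs; the gripper's body (75 mm by 190 mm) begins 47 mm behind the grasp point.
Start: joints at [-1.259, 0.342, 1.524, -0, 1.275, -0.146], TCP at [232.061, -470.948, 234.741] pointing down, gripper open.
Joint ranges: [-2.53, 2.53], [-0.77, 2.02], [0.04, 2.7], [-1, 4.14], [0.28, 2.66], [-3.11, 3.11]. Speed limits (rad/s): [2.57, 2.57, 3.14, 3.14, 3.14, 3.14].

### API

Orientations are given as [roll, pitch, yaw] about the fixed x, y, z axes, in that order (R = Rz(yaw) Ry(pitch) Rx(roll)).
In Python, from plant import bot, vision, job gives the robot as it stands. The module is installed in compiled form; this text tells all that it offers.
- The arm moves only by the tool arm_command, never from a script. Its argument "deltas" is a list of rows, each a list of 4 numbers: the shift along the tool's x, y, z in m, then the turn about the tool's y in degrees. In form: [[x, y, z, twist], ...]. A call has 1 to 5 rows; each row shifts and turns the commanded pose from where the row before left it, along the tool's axes as they then stand; what a row does not reach is not made up. A row lasts 1/10 s, in which the tool goes at most 50 mm and 8.59 degrees, less where a joint would pass 70% of its speed; a pose out of reach is approached as far as the arm can. A call is refused whole if a number of a shift passes 0.05 or a number of a turn 8.59, either way. A call with a gripper value outside its range is refused whole. "claw" is the closure in counts, from 0 (fully open) to 255 (shut), set as the call begins (left out, the last holds). The fingers move at their own pace and stop on an object; the grip force is fixed at half the most. Time passes only in rows, so rows that do not move let the fingers close. It gives the time, the measured TCP pose, the force and the opening at its end, in the units of the state.
- bot.get_obs(): the state, without advancing time (a new reading comes with each control period).
- vision.capture(name): name is "scene" or "top" or "wrist"; returns a dict with "img" (480x640x3 uint8, red, green, blue), "camera_matrix" (3x3 intrinsics, pixels), "world_to_cam" (4x4, takes a point from world to camera coordinates); the wrist camera has in their place "mount" (4x4, takes a point from camera to tool coordinates, whose origin is the TCP and whose axes are the tool frame's). Camera axes: x right, y down, z forward; pixel columns grow to the right and rows downward; lengths in mm; the calibration is good to about 2 mm. The wrist camera is an equidistant fisheye: a pixel r from the principal point sees the ray r / f radians off the axis. A picture is of the moment at which its call begins: read the wrist's pose just before it. There is no depth.
- job.close_job(): hands the job in, once; it reports no verdict.
Trained networks look in a picture, given as the dict that the camera call returned (one of the last four; its "shot" number tells which), for a name from the list of things; names that differ only in an ending like _2 or _b are one class to them, and where a whole thing is asked for, a point or a joint stands for the part that bears it (a point fixed in the world has none). Each returns a list of dicts, best first, with "confidence" (0 to 1); they miss things now and then, are a little off and sometimes report something else, mostly with a low value. They report only what shows in the picture. A call takes as long as a camera call.
- vision.find_in(picture, name): "xyz" ([x, y, z] in mm, in the coordinates of the camera as it stood for that picture, good to about 4 mm: the middle of the surface that is visible of it).
- vision.regions_of(picture, name): "mask" (480x640 bool, what is visible of it).
The state is a dict: "time": time; "joint_positions": joint angles; "dq": joint speeds; "tau": joint torques, N m; "tool_pos": TCP position; "tcp_rot": TCP orientation; "contact_force": force on the tool from outside, world axes, zero at the start; "moment": the same for the moment, N m; "grip_width": finger opening in mm.
Only numpy, scipy, OpenCV 4.12 (cv2) and the standard library are available. Lean on these libraries where they do the work, as an engineer would, in place of code of your own. Each camera call takes 0.05 s, during which the arm holds its last target. There are 200 camera calls.

## Working session

There is one attempt and no reset: what is moved stays moved. The work goes in short steps, Python scripts to look and compute and a tool call to move; the robot and the scene stay as the last step left them, time stands still between calls to the robot, and variables do not carry over. Pictures are saved under pics/ and viewed, about 8 in all and at most 12, crops included, and the job is handed in when it is done.

Besides the shell and the picture viewer there is one more tool, called after ">>>" as name(argument=value, ...) on one line, values as JSON. arm_command: Moves the arm, as the interface text tells. Its arguments: {"type":"object","properties":{"deltas":{"type":"array","items":{"type":"array","items":{"type":"number"}}},"claw":{"type":"number"}},"required":["deltas"]}

```bash
mkdir -p pics
cat > h.py <<'E'
import numpy as np, cv2
from scipy.spatial.transform import Rotation as Ro
from plant import bot, vision, job
def T():
    o=bot.get_obs(); M=np.eye(4); M[:3,:3]=Ro.from_euler('xyz',o['tcp_rot']).as_matrix(); M[:3,3]=o['tool_pos']; return M
def shot(c):
    M=T(); p=vision.capture(c)
    p['c2w']=M@p['mount'] if c=='wrist' else np.linalg.inv(p['world_to_cam'])
    return p
def save(p,n): cv2.imwrite('pics/'+n+'.png',p['img'][:,:,::-1])
def find(p,name,k=2):
    for d in vision.find_in(p,name)[:k]:
        w=p['c2w']@np.r_[d['xyz'],1]; print(name,w[:3].round(1),round(d['confidence'],2))
E
python3 - <<'E'
from h import *
o=bot.get_obs(); print({k:np.round(v,3) for k,v in o.items()}); print(T().round(3))
for c in ['scene','top']:
    p=shot(c); save(p,c); print(c,p['camera_matrix'].round(1).tolist(),p['c2w'].round(2).tolist())
    for n in ['fixture','strap','strap_eye','pin_head','pin_tip','bolt','nut','tape','bore','hinge']: find(p,n)
E
```

```text
{'time': np.float64(0.0), 'joint_positions': array([-1.259,  0.343,  1.525,  0.   ,  1.275, -0.146]), 'dq': array([ 0.002, -0.001,  0.   ,  0.   , -0.002, -0.002]), 'tau': array([ 3.0000e-03, -4.3124e+01, -2.4422e+01,  7.2000e-02,  5.6000e-02,
       -0.0000e+00]), 'tool_pos': array([ 231.925, -470.569,  234.04 ]), 'tcp_rot': array([-1.572,  0.   , -2.684]), 'contact_force': array([ 0.699, -1.678, -0.194]), 'moment': array([-0.038,  0.021, -0.008]), 'grip_width': np.float64(91.476)}
[[-8.97000e-01 -0.00000e+00  4.42000e-01  2.31925e+02]
 [-4.42000e-01  1.00000e-03 -8.97000e-01 -4.70569e+02]
 [-0.00000e+00 -1.00000e+00 -1.00000e-03  2.34040e+02]
 [ 0.00000e+00  0.00000e+00  0.00000e+00  1.00000e+00]]
scene [[616.7, 0.0, 316.9], [0.0, 616.7, 236.1], [0.0, 0.0, 1.0]] [[-0.66, -0.36, 0.66, -130.3], [-0.75, 0.33, -0.57, 536.51], [-0.02, -0.87, -0.49, 561.96], [0.0, 0.0, 0.0, 1.0]]
fixture [534.1   5.9  33.3] 0.91
fixture [447.2 -74.4   9. ] 0.74
strap [539.4  19.1 127.4] 0.76
strap_eye [533.9  15.8 127. ] 0.74
bolt [537.3  20.3 126.9] 0.63
nut [440.6 -78.1   8.1] 0.51
tape [618.4 140.8  13.8] 0.91
bore [536.8   2.9  33.7] 0.86
hinge [538.    2.7  29.8] 0.57
top [[453.3, 0.0, 319.3], [0.0, 453.3, 245.3], [0.0, 0.0, 1.0]] [[-0.03, -0.98, 0.17, 389.61], [-1.0, 0.03, 0.0, -17.19], [-0.01, -0.17, -0.98, 910.18], [0.0, 0.0, 0.0, 1.0]]
fixture [542.7 -31.9  11.5] 0.96
strap [536.8   4.6 173.3] 0.97
strap_eye [537.6  13.1 171.6] 0.77
pin_head [ 412.4 -235.8   26.6] 0.61
pin_tip [ 414.1 -235.1   31.5] 0.64
bolt [529.  170.1  10.9] 0.73
bolt [ 414.1 -237.9   27.6] 0.72
tape [629.7 135.1  20.4] 0.94
tape [539.1   3.4 173.7] 0.16
bore [546.9 -32.3  15.7] 0.7
hinge [545.8 -38.2  12.6] 0.83
```

View pics/scene.png

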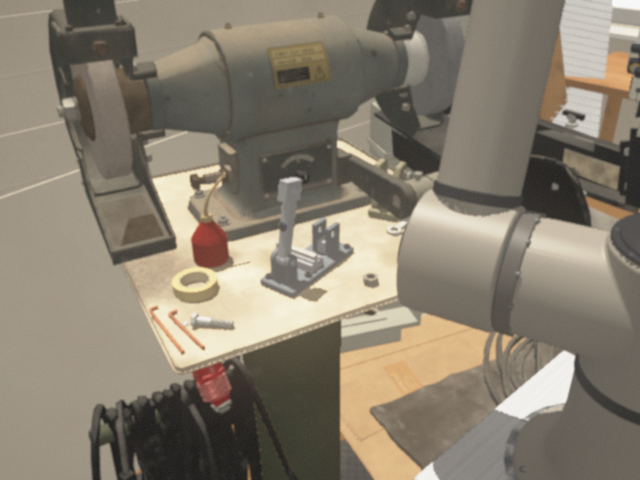

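View pics/top.png

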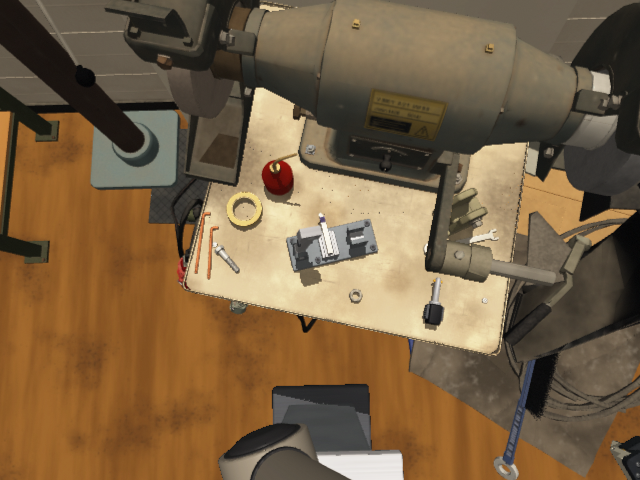

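The scene view shows the fixture at about (308,260) with its strap raised, the nut at (370,280), and the bolt at (213,322). In the top view the fixture is centred at about (333,245) and turned roughly +0.2 rad. The pin head is at (433,313), with its shank pointing up to (437,280).

```bash
cat >> h.py <<'E'
def ray(p,uv,fish=False):
    K=p['camera_matrix']; uv=np.atleast_2d(uv).astype(float)
    x=(uv[:,0]-K[0,2])/K[0,0]; y=(uv[:,1]-K[1,2])/K[1,1]
    if fish:
        r=np.hypot(x,y)+1e-9; d=np.c_[x/r*np.sin(r),y/r*np.sin(r),np.cos(r)]
    else: d=np.c_[x,y,np.ones(len(x))]
    return d@p['c2w'][:3,:3].T
def onz(p,uv,z,fish=False):
    d=ray(p,uv,fish); o=p['c2w'][:3,3]; return o+d*((z-o[2])/d[:,2])[:,None]
def rect(p,name,z,fish=False,k=1):
    for m in vision.regions_of(p,name)[:k]:
        v,u=np.nonzero(m['mask'])
        if len(u)<5: continue
        w=onz(p,np.c_[u,v],z,fish)[:,:2].astype(np.float32)
        r=cv2.minAreaRect(w); print(name,'conf',round(m['confidence'],2),'n',len(u),'px',u.min(),u.max(),v.min(),v.max(),'ctr',np.round(r[0],1),'size',np.round(r[1],1),'ang',round(r[2],1),'corners',cv2.boxPoints(r).round(0).tolist())
E
python3 - <<'E'
from h import *
p=shot('top')
rect(p,'fixture',12); rect(p,'pin_head',17,k=2); rect(p,'nut',8); rect(p,'strap',170)
print(onz(p,[[433,313],[437,280],[288,240],[300,270],[369,220],[378,245]],12).round(0))
for z in (150,250,350): print(z,onz(p,[[360,150],[445,190],[440,270],[278,165]],z).round(0).tolist())
E
```

```text
fixture conf 0.66 n 3217 px 286 377 213 270 ctr [566.3 -36.3] size [104.6 175.7] ang 12.6 corners [[496.0, 38.0], [535.0, -133.0], [637.0, -111.0], [598.0, 61.0]]
pin_head conf 0.71 n 587 px 424 444 278 324 ctr [ 432.1 -236.7] size [38.9 90.1] ang 85.8 corners [[386.0, -253.0], [476.0, -259.0], [478.0, -221.0], [389.0, -214.0]]
nut conf 0.56 n 73 px 350 361 289 300 ctr [448.9 -84.4] size [21.8 21.8] ang 87.9 corners [[438.0, -95.0], [459.0, -96.0], [460.0, -74.0], [438.0, -73.0]]
strap conf 0.71 n 473 px 294 321 226 252 ctr [536.1   7.1] size [31.7 58. ] ang 42.1 corners [[505.0, 18.0], [544.0, -25.0], [567.0, -4.0], [528.0, 39.0]]
[[ 409. -234.   12.]
 [ 473. -247.   12.]
 [ 562.   48.   12.]
 [ 500.   24.   12.]
 [ 599. -117.   12.]
 [ 547. -133.   12.]]
150 [[694.0, -92.0, 150.0], [616.0, -236.0, 150.0], [477.0, -218.0, 150.0], [670.0, 53.0, 150.0]]
250 [[654.0, -82.0, 250.0], [587.0, -207.0, 250.0], [465.0, -191.0, 250.0], [633.0, 44.0, 250.0]]
350 [[614.0, -72.0, 350.0], [557.0, -179.0, 350.0], [454.0, -165.0, 350.0], [596.0, 35.0, 350.0]]
```

>>> arm_command(deltas=[[0, -0.04, 0, 5], [-0.03, -0.02, -0.03, 5], [-0.04, 0, -0.03, 5], [-0.04, 0, -0.03, 0], [0, 0, 0, 0]])

```text
time: 1.85
tool_pos: [315.5, -350.9, 295.4]
tcp_rot: [-1.571, 0.002, -2.94]
contact_force: [-0.6, 0.2, -0.6]
grip_width: 92.1
```

Run:
```python
from h import *
p=shot('wrist'); save(p,'w1'); print(p['camera_matrix'].round(1).tolist(),p['mount'].round(2).tolist(),p['c2w'].round(2).tolist())
rect(p,'pin_head',17,True); rect(p,'fixture',12,True)
for n in ['pin_head','pin_tip','fixture','strap_eye','nut']: find(p,n,1)
```

```text
[[371.6, 0.0, 321.6], [0.0, 371.6, 241.8], [0.0, 0.0, 1.0]] [[0.0, 0.96, 0.29, -78.08], [-0.0, -0.29, 0.96, -149.07], [1.0, -0.0, -0.0, 0.19], [0.0, 0.0, 0.0, 1.0]] [[0.2, -0.94, -0.28, 391.72], [-0.98, -0.19, -0.06, -335.52], [0.0, 0.29, -0.96, 444.62], [0.0, 0.0, 0.0, 1.0]]
pin_head conf 0.73 n 1460 px 218 265 47 122 ctr [ 433.2 -237.3] size [38.2 92.4] ang 78.3 corners [[384.0, -247.0], [475.0, -265.0], [482.0, -228.0], [392.0, -209.0]]
fixture conf 0.64 n 1471 px 57 181 0 25 ctr [515.1 -29.1] size [206.   38.9] ang 88.1 corners [[492.0, -131.0], [531.0, -133.0], [538.0, 73.0], [499.0, 74.0]]
pin_head [ 418.1 -237.2   30.3] 0.79
pin_tip [ 415.7 -241.4   28.5] 0.91
fixture [520.8 -14.6   5.9] 0.6
nut [445.2 -87.9   7.8] 0.54
```

View pics/w1.png

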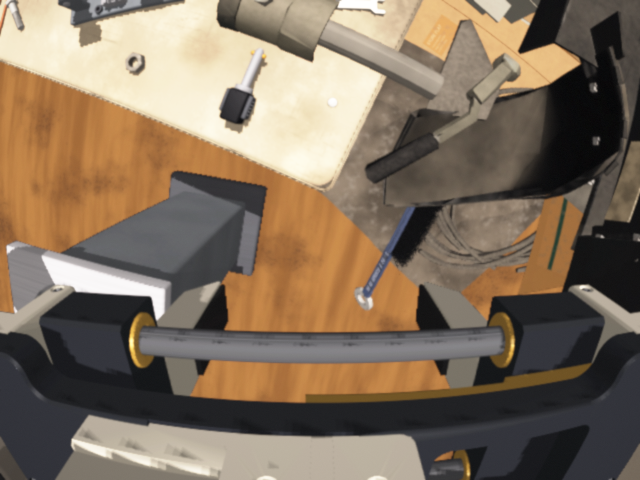

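Run:
```python
from h import *
s=shot('scene'); t=shot('top'); w=shot('wrist')
def tri(p,a,q,b,f=False):
    d=ray(p,a)[0]; e=ray(q,b,f)[0]; d/=np.linalg.norm(d); e/=np.linalg.norm(e)
    o,c=p['c2w'][:3,3],q['c2w'][:3,3]
    k=np.linalg.lstsq(np.c_[d,-e],c-o,rcond=None)[0]; A=o+k[0]*d;B=c+k[1]*e
    print(((A+B)/2).round(0),'gap',np.linalg.norm(A-B).round(0))
for a,b in [((372,92),(269,50)),((444,105),(326,40)),((438,145),(329,80)),((370,128),(275,88)),((268,162),(205,215))]: tri(t,a,s,b)
print('rod'); tri(t,(430,255),w,(222,12),True); tri(t,(492,262),w,(325,35),True); tri(t,(437,280),w,(262,50),True)
```

```text
[705. -94. 332.] gap 1.0
[ 678. -192.  338.] gap 6.0
[ 655. -191.  273.] gap 15.0
[684. -92. 272.] gap 12.0
[695.  74.  88.] gap 11.0
rod
[ 506. -219.   74.] gap 17.0
[ 490. -327.   87.] gap 13.0
[ 475. -251.   -4.] gap 2.0
```

>>> arm_command(deltas=[[-0.03, 0, -0.04, 0], [-0.03, 0, -0.04, 0], [-0.03, 0, -0.04, 0], [-0.03, 0, -0.04, 0], [-0.03, 0, -0.04, 0]], claw=255)

```text
time: 2.9
tool_pos: [421.2, -128.0, 294.9]
tcp_rot: [-1.57, 0.001, -2.947]
contact_force: [1.4, -0.6, -0.7]
grip_width: 56.4
```

>>> arm_command(deltas=[[0, 0, -0.03, 0], [0, 0, 0, 0]])

```text
time: 3.1
tool_pos: [414.5, -97.1, 294.8]
tcp_rot: [-1.572, -0.0, -2.941]
contact_force: [-0.8, -0.9, -0.3]
grip_width: 40.2
```

Run:
```python
from h import *
print(T()[:3].round(3).tolist())
p=shot('wrist'); save(p,'w2'); np.savez('w2',**{k:p[k] for k in('img','camera_matrix','c2w')})
rect(p,'fixture',12,True); rect(p,'strap',170,True)
for n in ['fixture','strap','strap_eye','bore','hinge','pin_head','pin_tip','nut']: find(p,n,1)
```

```text
[[-0.98, -0.0, 0.199, 414.55], [-0.199, 0.001, -0.98, -97.146], [0.0, -1.0, -0.001, 294.793]]
fixture conf 0.97 n 10108 px 201 373 19 108 ctr [565.3 -24.1] size [106.  201.2] ang 11.5 corners [[493.0, 64.0], [533.0, -133.0], [637.0, -112.0], [597.0, 85.0]]
strap conf 0.57 n 1787 px 201 250 34 81 ctr [5.349e+02 2.000e-01] size [36.6 38.5] ang 8.2 corners [[514.0, 17.0], [520.0, -21.0], [556.0, -16.0], [550.0, 22.0]]
fixture [542.5   5.2 174.8] 0.37
strap [5.380e+02 3.000e-01 1.716e+02] 0.69
strap_eye [539.8   6.6 176.8] 0.73
bore [541.4 -33.5  16.3] 0.67
hinge [544.9 -30.5  19.7] 0.98
pin_head [ 419.5 -232.4   27.7] 0.82
pin_tip [531.2 174.4   9. ] 0.71
nut [447.4 -82.7   9.1] 0.78
```

View pics/w2.png

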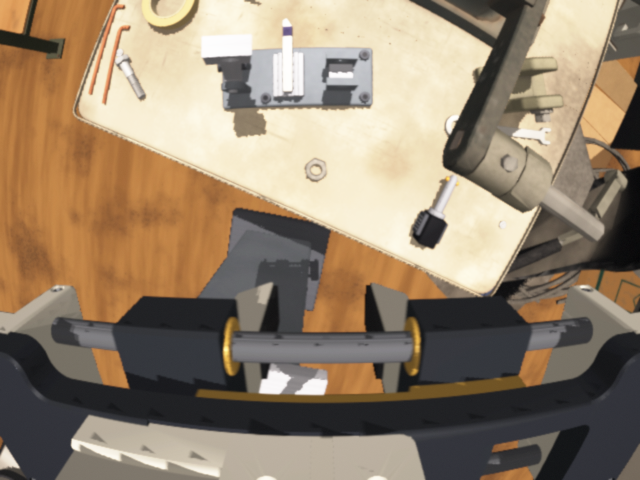

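The wrist view shows the plate corners at near-right (373,105), far-right (371,49) and near-left (223,108). The raised strap block is at (227,48), and the ears are around (341,62) and (341,86).

Run:
```python
from h import *
p=dict(np.load('w2.npz'))
w=onz(p,[[373,105],[371,49],[223,108]],12,True); print(w.round(1), np.linalg.norm(w[0]-w[1]),np.linalg.norm(w[0]-w[2]))
d=w[2]-w[0]; print('yaw',np.degrees(np.arctan2(-d[0],d[1])))
c=(w[1]+w[2])/2; print('ctr',c)
img=cv2.resize(p['img'][10:260,190:490],None,fx=2.6,fy=2.4,interpolation=cv2.INTER_CUBIC)
cv2.imwrite('pics/w2c.png',img[:,:,::-1])
```

```text
[[ 535.2 -132.9   12. ]
 [ 600.4 -117.4   12. ]
 [ 500.    37.4   12. ]] 67.04289330972259 173.87081484770349
yaw 11.6818189156397
ctr [550.19992814 -39.9875492   12.        ]
```

View pics/w2c.png

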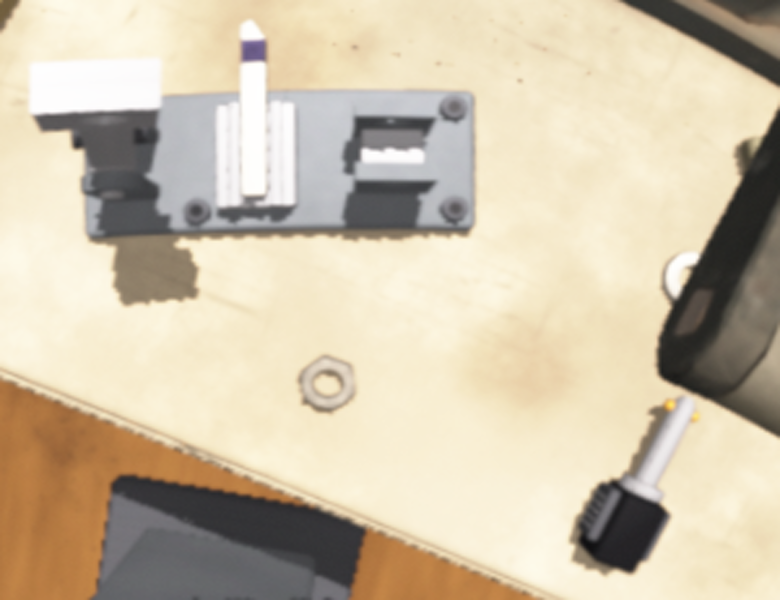

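>>> arm_command(deltas=[[-0.033, 0, -0.035, 0], [-0.033, 0, -0.035, 0], [-0.033, 0, -0.035, 0], [-0.034, 0, -0.036, 0], [0, 0, 0, 0]])

```text
time: 4.15
tool_pos: [519.8, 68.4, 293.9]
tcp_rot: [-1.572, 0.0, -2.941]
contact_force: [1.5, -0.3, -0.5]
grip_width: 0.6
```

>>> arm_command(deltas=[[0, 0.04, 0, 0], [0, 0.04, 0, 0], [0, 0.04, 0, 0], [0, 0.03, 0, 0], [0, 0, 0, 0]])

```text
time: 4.65
tool_pos: [515.1, 63.5, 141.0]
tcp_rot: [-1.572, -0.009, -2.946]
contact_force: [-0.1, 0.2, -0.4]
grip_width: 0.2
```

Run:
```python
from h import *
print(T()[:3].round(3).tolist(),bot.get_obs()['contact_force'].round(1))
p=shot('wrist'); save(p,'w3')
for n in ['strap','strap_eye']: find(p,n,1)
```

```text
[[-0.981, -0.009, 0.194, 515.063], [-0.194, -0.0, -0.981, 63.462], [0.009, -1.0, -0.002, 141.0]] [-0.1  0.2 -0.4]
strap [545.8  15.  151.1] 0.73
strap_eye [548.6  16.3 155.7] 0.79
```

View pics/w3.png

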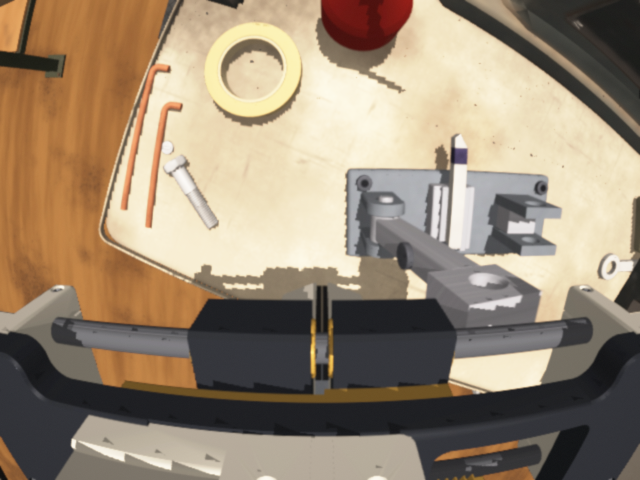

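>>> arm_command(deltas=[[-0.008, 0, 0.01, 0], [0, 0, 0.018, 0], [0, 0, 0.018, 0], [0, 0, 0.018, 0], [0, 0, 0.018, 0]])

```text
time: 5.3
tool_pos: [543.3, -16.3, 146.5]
tcp_rot: [-1.569, 0.003, -2.946]
contact_force: [-0.2, 0.9, -0.3]
grip_width: 0.6
```

Run:
```python
from h import *
p=shot('wrist'); save(p,'w4')
for n in ['strap','strap_eye']: find(p,n,1)
```

```text
strap [555.  -21.2 109.8] 0.84
strap_eye [557.3 -20.9 116.8] 0.96
```

>>> arm_command(deltas=[[0, 0, 0.02, 0], [0, 0, 0.02, 0], [0, 0, 0.01, 0], [0, 0, 0, 0], [0, 0, 0, 0]])

```text
time: 5.95
tool_pos: [551.4, -63.2, 144.9]
tcp_rot: [-1.571, 0.0, -2.946]
contact_force: [0.7, -0.3, 0.8]
grip_width: 0.5
```

Run:
```python
from h import *
print(T()[:3,3].round(1),bot.get_obs()['contact_force'].round(1))
p=shot('wrist'); save(p,'w5')
for n in ['strap','strap_eye']: find(p,n,1)
p=shot('top'); 
for n in ['strap','strap_eye']: find(p,n,1)
```

```text
[551.4 -63.2 144.9] [ 0.7 -0.3  0.8]
strap [554.3 -49.1  77.2] 0.73
strap_eye [557.6 -51.1  81.4] 0.89
```

View pics/w5.png

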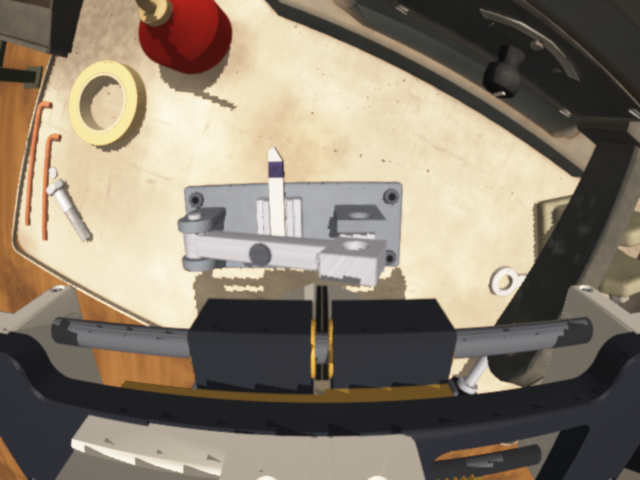

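>>> arm_command(deltas=[[-0.001, 0, 0.02, 0], [0, 0, 0, 0], [0, 0, 0, 0], [0, 0.015, 0, 0], [0, 0.015, 0, 0]])

```text
time: 6.75
tool_pos: [556.4, -82.6, 114.8]
tcp_rot: [-1.571, 0.001, -2.945]
contact_force: [0.1, -0.2, -0.6]
grip_width: 0.2
```

>>> arm_command(deltas=[[0, 0.012, 0, 0], [0, 0.008, 0, 0], [0, 0.006, 0, 0], [0, 0.004, 0, 0], [0, 0, 0, 0]])

```text
time: 7.25
tool_pos: [556.2, -83.2, 84.4]
tcp_rot: [-1.571, -0.0, -2.946]
contact_force: [1.1, 0.2, -0.3]
grip_width: 0.3
```

Run:
```python
from h import *
print(T()[:3,3].round(1),bot.get_obs()['contact_force'].round(1))
p=shot('wrist'); save(p,'w6')
for n in ['strap','strap_eye','pin_head']: find(p,n,1)
p=shot('top'); 
for n in ['strap','strap_eye']: find(p,n,1)
```

```text
[556.2 -83.2  84.4] [ 1.1  0.2 -0.3]
strap [554.1 -32.6  53.8] 0.66
strap_eye [556.3 -35.5  59.9] 0.84
pin_head [ 411.5 -229.7   33.2] 0.82
strap [ 408.8 -236.5   26. ] 0.17
```

>>> arm_command(deltas=[[0, 0.003, 0, 0], [0, 0.002, 0, 0], [0, 0.001, 0, 0], [0, 0.001, 0, 0], [0, 0, 0, 0]])

```text
time: 8.1
tool_pos: [556.2, -83.2, 78.2]
tcp_rot: [-1.571, -0.0, -2.946]
contact_force: [-2.0, -0.1, 5.6]
grip_width: 0.4
```

>>> arm_command(deltas=[[0, -0.04, 0, 0], [0, -0.04, 0, 0], [0.045, 0, 0, 0], [0.045, 0, 0, 0], [0.04, 0, 0.02, 0]], claw=0)

```text
time: 8.6
tool_pos: [430.5, -126.9, 157.8]
tcp_rot: [-1.571, -0.001, -2.943]
contact_force: [0.9, -1.2, 1.1]
grip_width: 35.4
```

>>> arm_command(deltas=[[0.03, 0, 0.03, 0], [0.01, 0, 0.04, 0], [0, 0, 0.032, 8], [0, 0, 0, 8], [0, 0.015, 0, 7]])

```text
time: 9.1
tool_pos: [414.2, -238.0, 143.9]
tcp_rot: [-1.569, 0.004, 2.929]
contact_force: [-0.1, -0.2, 0.5]
grip_width: 76.1
```

>>> arm_command(deltas=[[0, 0, 0, 0], [0, 0, 0, 0]])

```text
time: 9.3
tool_pos: [413.2, -235.8, 142.7]
tcp_rot: [-1.571, -0.001, 2.94]
contact_force: [0.2, 0.2, 0.9]
grip_width: 90.1
```

Run:
```python
from h import *
print(T()[:3].round(3).tolist(),bot.get_obs()['contact_force'].round(1))
p=shot('wrist'); save(p,'w7'); np.savez('w7',**{k:p[k] for k in('img','camera_matrix','c2w')})
rect(p,'pin_head',17,True); rect(p,'pin_tip',17,True)
for n in ['pin_head','pin_tip']: find(p,n,1)
```

```text
[[-0.98, -0.001, -0.201, 413.204], [0.201, 0.0, -0.98, -235.844], [0.001, -1.0, -0.0, 142.713]] [0.2 0.2 0.9]
pin_head conf 0.97 n 3489 px 294 342 156 273 ctr [ 428.4 -235.6] size [36.5 92.4] ang 81.4 corners [[380.0, -247.0], [471.0, -261.0], [477.0, -224.0], [385.0, -211.0]]
pin_tip conf 0.82 n 3453 px 295 341 156 273 ctr [ 428.4 -236.2] size [35.3 92. ] ang 79.2 corners [[380.0, -245.0], [470.0, -262.0], [477.0, -227.0], [386.0, -210.0]]
pin_head [ 424.2 -237.    28. ] 0.57
pin_tip [ 419.7 -237.5   26.4] 0.96
```

View pics/w7.png

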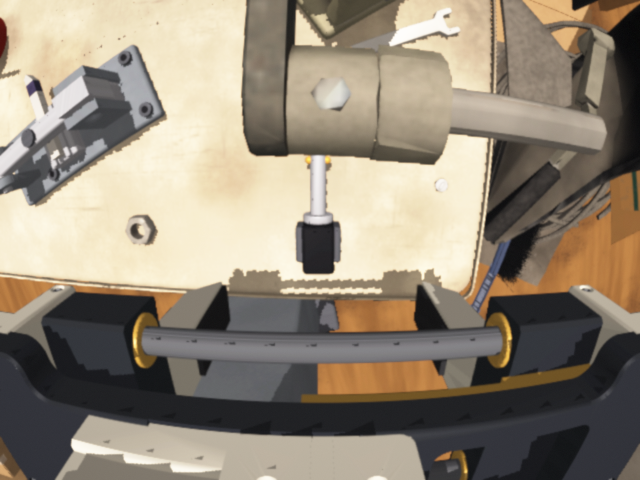

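Run:
```python
from h import *
p=dict(np.load('w7.npz')); M=np.linalg.inv(np.array([[-0.98,-.001,-.201,413.204],[.201,0,-.98,-235.844],[.001,-1,0,142.713],[0,0,0,1]]))
for n,uv,z in [('head top near',(319,273),34),('head top far',(318,222),34),('collar far',(318,214),28),('balls',(318,160),17),('tip',(318,156),17),('btnL',(297.5,245),17),('btnR',(340.5,245),17),('blockedge',(318,156),80),('block edge',(318,156),110)]:
    w=onz(p,[uv],z,True)[0]; print(n,w.round(1),(M@np.r_[w,1])[:3].round(1))
img=cv2.resize(p['img'][140:290,230:410],None,fx=4,fy=4,interpolation=cv2.INTER_CUBIC); cv2.imwrite('pics/w7c.png',img[:,:,::-1])
```

```text
head top near [ 389.9 -229.3   34. ] [ 24.  108.7  -1.7]
head top far [ 428.3 -236.6   34. ] [-15.  108.7  -2.3]
collar far [ 432.7 -237.5   28. ] [-19.5 114.7  -2.3]
balls [ 470.3 -245.2   17. ] [-57.9 125.7  -2.3]
tip [ 473.3 -245.8   17. ] [-60.9 125.7  -2.3]
btnL [ 409.5 -216.3   17. ] [  7.5 125.7 -18.4]
btnR [ 402.8 -248.9   17. ] [  7.5 125.7  14.9]
blockedge [ 477.1 -247.2   80. ] [-64.9  62.6  -1.7]
block edge [ 478.9 -247.8  110. ] [-66.7  32.6  -1.5]
```

View pics/w7c.png

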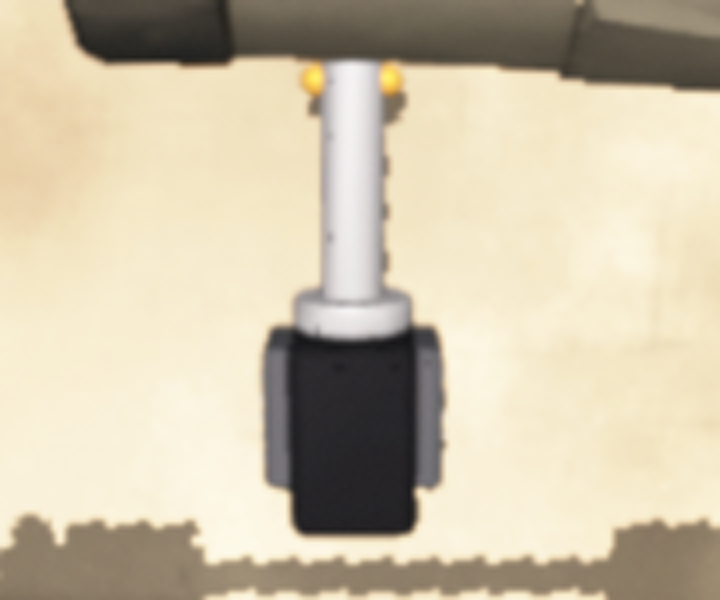

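Run:
```python
from h import *
a=dict(np.load('w2.npz'));b=dict(np.load('w7.npz'))
def tri(p,u,q,v):
    d=ray(p,[u],True)[0]; e=ray(q,[v],True)[0]
    o,c=p['c2w'][:3,3],q['c2w'][:3,3]
    k=np.linalg.lstsq(np.c_[d,-e],c-o,rcond=None)[0]; A=o+k[0]*d;B=c+k[1]*e
    print(((A+B)/2).round(0),'gap',np.linalg.norm(A-B).round(0))
tri(a,(508,162),b,(331,94)); tri(a,(448,165),b,(252,150)); tri(a,(532,212),b,(375,158))
```

```text
[ 507. -260.  117.] gap 0.0
[ 488. -212.   83.] gap 0.0
[ 474. -268.  168.] gap 7.0
```

Run:
```python
from h import *
print(bot.get_obs()['joint_positions'].round(3))
```

```text
[-0.68   0.354  1.788 -0.     0.998  1.095]
```

>>> arm_command(deltas=[[0, 0, 0, -8.57], [0, 0, 0, -8.57], [0, 0, 0, -8.57], [0, 0, 0, -8.57], [0, 0, 0, -8.57]])

```text
time: 10.05
tool_pos: [413.5, -236.0, 143.1]
tcp_rot: [-1.57, 0.0, -2.592]
contact_force: [0.0, -0.3, 0.2]
grip_width: 92.1
```

>>> arm_command(deltas=[[0, 0, 0, -8.57], [0, 0, 0, -8.57], [0, 0, 0, -8.57], [0, 0, 0, -8.57], [0, 0, 0, -8.57]])

```text
time: 10.55
tool_pos: [413.5, -236.0, 143.0]
tcp_rot: [-1.57, -0.0, -1.844]
contact_force: [-0.3, -0.0, -0.0]
grip_width: 91.8
```

>>> arm_command(deltas=[[0, 0, 0, -8.57], [0, 0, 0, -8.57], [0, 0, 0, -8.57], [0, 0, 0, -8.57], [0, 0, 0, -8.57]])

```text
time: 11.05
tool_pos: [413.5, -236.0, 143.1]
tcp_rot: [-1.571, -0.001, -1.096]
contact_force: [0.1, -0.2, 0.6]
grip_width: 91.8
```

>>> arm_command(deltas=[[0, 0, 0, -8.57], [0, 0, 0, -8.57], [0, 0, 0, -8.57], [0, 0, 0, -8.57], [0, 0, 0, -8.57]])

```text
time: 11.55
tool_pos: [413.5, -236.0, 143.0]
tcp_rot: [-1.571, -0.001, -0.348]
contact_force: [-0.5, 0.8, 0.4]
grip_width: 92.1
```

>>> arm_command(deltas=[[0, 0, 0, -8.57], [0, 0, 0, 0], [0, 0, 0, 0]])

```text
time: 11.85
tool_pos: [413.5, -236.0, 142.9]
tcp_rot: [-1.571, -0.0, -0.209]
contact_force: [0.4, -0.1, 0.2]
grip_width: 91.8
```

Run:
```python
from h import *
M=T(); print(M[:3].round(3).tolist())
p=shot('wrist'); save(p,'w8'); np.savez('w8',M=M,**{k:p[k] for k in('img','camera_matrix','c2w')})
for m in vision.regions_of(p,'pin_head')[:1]:
    k=m['mask']; v,u=np.nonzero(k); print(u.min(),u.max(),v.min(),v.max())
    cv2.imwrite('pics/w8c.png',cv2.resize(p['img'][max(v.min()-60,0):v.max()+60,max(u.min()-90,0):u.max()+90],None,fx=3,fy=3,interpolation=cv2.INTER_CUBIC)[:600,:800,::-1])
    for r in range(v.min(),v.max(),8):
        c=np.nonzero(k[r])[0]; print(r,c.min(),c.max())
```

```text
[[0.978, 0.0, 0.208, 413.459], [-0.208, -0.0, 0.978, -236.007], [0.0, -1.0, -0.0, 142.947]]
302 349 197 312
197 322 325
205 310 341
213 304 346
221 302 348
229 302 348
237 303 349
245 303 349
253 310 341
261 317 334
269 318 333
277 319 333
285 319 333
293 320 333
301 316 335
309 321 331
```

Run:
```python
from h import *
p=dict(np.load('w8.npz')); M=np.linalg.inv(p['M'])
for n,uv,z in [('head back top',(325.5,203),34),('head front top',(325.5,251),34),('tip',(326,313),17),('balls',(325.5,303),17),('btn-',(302.5,235),22),('btn+',(348.5,235),22),('shank base',(325.5,261),17)]:
    w=onz(p,[uv],z,True)[0]; print(n,w.round(1),(M@np.r_[w,1])[:3].round(1))
```

```text
head back top [ 385.5 -227.7   34. ] [-29.1 108.9   2.4]
head front top [ 420.3 -235.    34. ] [  6.5 108.9   2.4]
tip [ 479.1 -246.8   17. ] [ 66.4 126.    3.1]
balls [ 469.9 -245.3   17. ] [ 57.1 126.    2.7]
btn- [ 408.2 -250.1   22. ] [ -2.3 120.9 -14.9]
btn+ [ 415.4 -216.1   22. ] [ -2.3 120.9  19.9]
shank base [ 433.9 -237.7   17. ] [ 20.3 126.    2.6]
```

View pics/w8c.png

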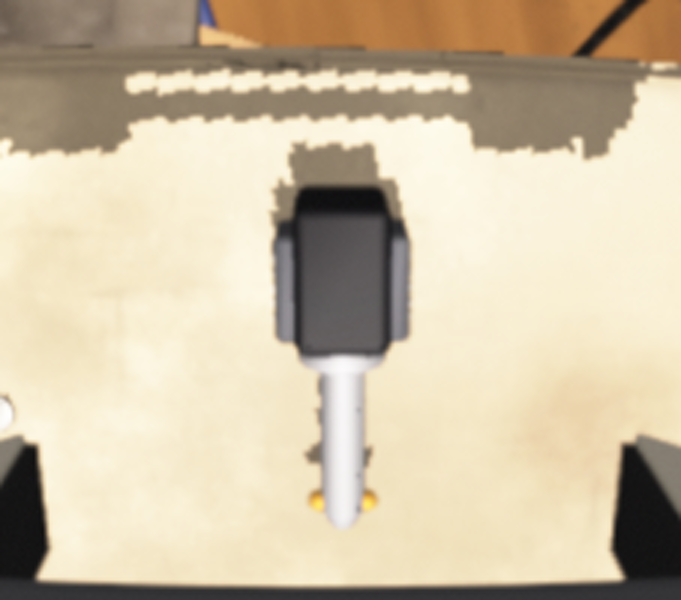

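>>> arm_command(deltas=[[-0.005, 0.03, 0.0025, 0], [0, 0.04, 0, 0], [0, 0.03, 0, 0], [0, 0.02, 0, 0], [0, 0, 0, 0]])

```text
time: 12.45
tool_pos: [407.6, -231.5, 20.6]
tcp_rot: [-1.568, 0.005, -0.208]
contact_force: [-0.0, -0.2, 0.1]
grip_width: 91.9
```

>>> arm_command(deltas=[[0, 0.006, 0, 0], [0, 0.005, 0, 0], [0, 0, 0, 0]])

```text
time: 12.75
tool_pos: [409.2, -232.8, 12.1]
tcp_rot: [-1.571, -0.001, -0.206]
contact_force: [0.1, 0.4, 0.2]
grip_width: 91.9
```

>>> arm_command(deltas=[[0, 0, 0, 0], [0, 0, 0, 0], [0, 0, 0, 0], [0, 0, 0, 0], [0, 0, 0, 0]], claw=255)

```text
time: 13.25
tool_pos: [409.0, -232.6, 11.8]
tcp_rot: [-1.571, -0.0, -0.206]
contact_force: [0.4, 0.7, 0.0]
grip_width: 56.2
```

>>> arm_command(deltas=[[0, 0, 0, 0], [0, 0, 0, 0], [0, 0, 0, 0], [0, 0, 0, 0]])

```text
time: 13.65
tool_pos: [409.0, -232.6, 11.7]
tcp_rot: [-1.571, -0.0, -0.206]
contact_force: [-0.0, 0.2, 0.7]
grip_width: 25.2
```

>>> arm_command(deltas=[[0, -0.006, 0, 0], [0, 0, 0, 0], [-0.02, 0, 0, 0], [-0.025, 0, 0, 0], [0, -0.03, 0, 0]])

```text
time: 14.15
tool_pos: [360.2, -220.2, 45.3]
tcp_rot: [-1.565, 0.01, -0.207]
contact_force: [1.6, -0.2, -1.0]
grip_width: 25.0
```

Run:
```python
from h import *
o=bot.get_obs(); print(o['tool_pos'],o['grip_width'],o['contact_force'])
im=cv2.imread('pics/w5.png')[:,:,::-1]; b=dict(np.load('w2.npz')); w2=dict(np.load('w2.npz'))
M=np.eye(4); M[:3,:3]=Ro.from_euler('xyz',[-1.571,0,-2.946]).as_matrix(); M[:3,3]=[551.4,-63.2,144.9]
q=vision.capture('wrist'); b['c2w']=M@q['mount']
w=onz(b,[[186,187],[402,182],[402,266]],12,True); print(w.round(1),np.linalg.norm(w[0]-w[1]),np.linalg.norm(w[1]-w[2]))
d=w[0]-w[1]; print('yaw',np.degrees(np.arctan2(-d[0],d[1])),'ctr',(w[0]+w[2])/2)
cv2.imwrite('pics/w5c.png',cv2.resize(im[165:290,175:415],None,fx=3.2,fy=3.2,interpolation=cv2.INTER_CUBIC)[:,:,::-1])
```

```text
[ 360.18197725 -220.17642213   45.31253944] 25.00277806834999 [ 1.57335836 -0.18271549 -0.96164954]
[[ 568.7   51.1   12. ]
 [ 604.2 -115.7   12. ]
 [ 537.2 -132.9   12. ]] 170.52989700251067 69.20868479871483
yaw 12.027387173323403 ctr [552.90711369 -40.92749477  12.        ]
```

View pics/w5c.png

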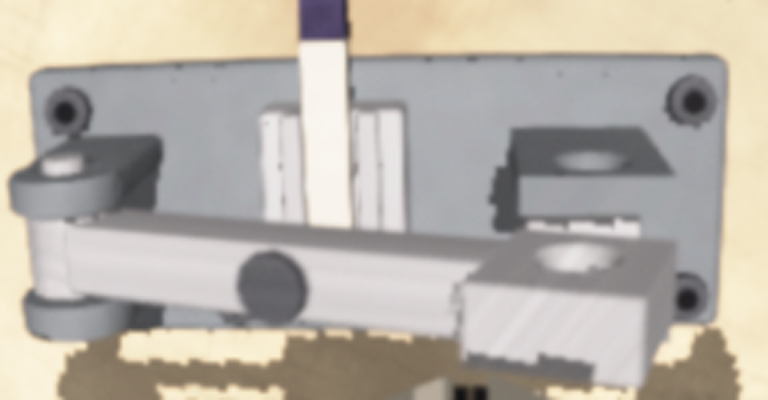

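>>> arm_command(deltas=[[0, 0, 0, -8], [0, 0, 0, -8], [0, 0, 0, -7.8], [0.035, 0, 0.03, 0], [0.035, 0, 0.03, 0]])

```text
time: 14.7
tool_pos: [421.7, -150.5, 47.9]
tcp_rot: [-1.572, -0.001, 0.206]
contact_force: [1.3, -1.1, -1.5]
grip_width: 25.5
```

>>> arm_command(deltas=[[0.025, 0, 0.025, 0], [0, 0, 0, 0], [0, 0, 0, 0]])

```text
time: 15.0
tool_pos: [440.5, -119.9, 47.7]
tcp_rot: [-1.571, -0.0, 0.212]
contact_force: [-1.6, -1.2, -1.7]
grip_width: 25.1
```

Run:
```python
from h import *
M=T(); print(M[:3].round(4).tolist())
c=np.array([551,-40]); th=np.radians(12); ex=np.array([np.cos(th),np.sin(th)]); ey=np.array([-ex[1],ex[0]])
d=M[:2,3]-(c-50*ey); print('bore frame',d@ex,d@ey,'yaw',np.degrees(np.arctan2(M[1,0],M[0,0])))
for n in ('top','scene'):
    p=shot(n)
    for k in ('pin_tip','strap_eye','strap','nut'): find(p,k,1)
    K=p['camera_matrix']; W=np.linalg.inv(p['c2w'])
    r=W@np.array([540,-90,50,1.]); u=K@r[:3]; u=(u[:2]/u[2]).astype(int); print(u)
    cv2.imwrite(f'pics/{n}2.png',cv2.resize(p['img'][max(u[1]-60,0):u[1]+60,u[0]-80:u[0]+80],None,fx=5,fy=5,interpolation=cv2.INTER_CUBIC)[:,:,::-1])
```

```text
[[0.9776, 0.0003, -0.2103, 440.5219], [0.2103, -0.0004, 0.9776, -119.8967], [0.0002, -1.0, -0.0004, 47.6632]]
bore frame -124.67530013446083 -5.1810593688389766 yaw 12.13825427614927
strap_eye [548.4 -35.8  57.8] 0.92
strap [549.3 -40.4  62.1] 0.57
nut [550.1 -27.9  25.9] 0.58
[358 245]
strap [551.1 -31.8  58.4] 0.8
nut [443.  -75.2   8.1] 0.44
[335 234]
```

View pics/scene2.png

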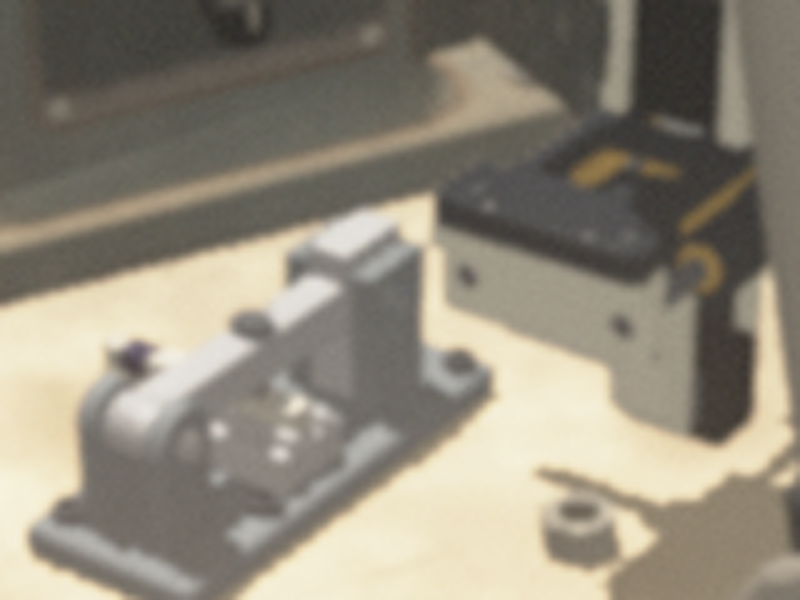

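>>> arm_command(deltas=[[0.01, 0.003, 0.005, 0], [0.01, 0, 0, 0], [0.01, 0, 0, 0], [0, 0, 0, 0], [0, 0, 0, 0]])

```text
time: 16.0
tool_pos: [468.7, -109.1, 44.6]
tcp_rot: [-1.571, 0.0, 0.21]
contact_force: [-0.4, 0.2, -1.7]
grip_width: 25.3
```

>>> arm_command(deltas=[[0.003, 0, 0, 0], [0.004, 0, 0, 0], [0.004, 0, 0, 0], [0, 0, 0, 0]])

```text
time: 16.4
tool_pos: [479.8, -107.1, 44.8]
tcp_rot: [-1.571, -0.001, 0.21]
contact_force: [-0.3, -0.6, -1.2]
grip_width: 25.1
```

>>> arm_command(deltas=[[0.002, 0, 0, 0], [0.002, 0, 0, 0], [0.002, 0, 0, 0], [0.002, 0, 0, 0], [0, 0, 0, 0]])

```text
time: 16.9
tool_pos: [487.3, -105.3, 44.7]
tcp_rot: [-1.571, -0.0, 0.21]
contact_force: [-0.1, 2.1, -1.3]
grip_width: 25.1
```

>>> arm_command(deltas=[[0.002, 0, 0, 0], [0.002, 0, 0, 0], [0.002, 0, 0, 0], [0.002, 0, 0, 0], [0, 0, 0, 0]])

```text
time: 17.4
tool_pos: [495.2, -103.6, 44.7]
tcp_rot: [-1.571, -0.0, 0.21]
contact_force: [-1.0, 2.6, -1.0]
grip_width: 24.9
```

>>> arm_command(deltas=[[0.002, 0, 0.001, 0], [0.002, 0, 0, 0], [0.002, 0, 0, 0], [0.002, 0, 0, 0], [0, 0, 0, 0]])

```text
time: 17.9
tool_pos: [502.9, -101.1, 44.8]
tcp_rot: [-1.571, -0.0, 0.209]
contact_force: [-1.1, -0.3, -1.2]
grip_width: 25.1
```

>>> arm_command(deltas=[[0.002, 0, 0, 0], [0.002, 0, 0, 0], [0.002, 0, 0, 0], [0.002, 0, 0, 0], [0, 0, 0, 0]])

```text
time: 18.4
tool_pos: [510.6, -99.4, 44.7]
tcp_rot: [-1.571, -0.0, 0.21]
contact_force: [-0.5, -0.1, -0.7]
grip_width: 24.9
```

>>> arm_command(deltas=[[0.002, 0, 0, 0], [0.002, 0, 0, 0], [0.002, 0, 0, 0], [0.002, 0, 0, 0], [0, 0, 0, 0]])

```text
time: 18.9
tool_pos: [518.5, -97.7, 44.7]
tcp_rot: [-1.571, -0.0, 0.21]
contact_force: [-0.7, -0.5, -2.1]
grip_width: 24.8
```

>>> arm_command(deltas=[[0.001, 0, 0, 0], [0.001, 0, 0, 0], [0.001, 0, 0, 0], [0, 0, 0, 0]])

```text
time: 19.3
tool_pos: [521.2, -97.1, 44.7]
tcp_rot: [-1.571, -0.0, 0.209]
contact_force: [0.4, 0.1, -1.4]
grip_width: 24.9
```

>>> arm_command(deltas=[[0.001, 0, 0, 0], [0.001, 0, 0, 0], [0, 0, 0, 0]])

```text
time: 19.6
tool_pos: [522.3, -96.8, 44.6]
tcp_rot: [-1.57, 0.002, 0.209]
contact_force: [-3.9, -0.6, 0.8]
grip_width: 25.2
```

>>> arm_command(deltas=[[0.001, 0, 0, 0], [0.001, 0, 0, 0], [0, 0, 0, 0]])

```text
time: 19.9
tool_pos: [522.3, -96.7, 44.5]
tcp_rot: [-1.57, 0.006, 0.21]
contact_force: [-11.2, -5.0, 5.5]
grip_width: 25.2
```

>>> arm_command(deltas=[[-0.001, 0, 0, 0], [0, 0, 0, 0], [0, 0, 0, 0], [0, 0, 0, 0], [0, 0, 0, 0]], claw=100)

```text
time: 20.4
tool_pos: [524.6, -96.5, 44.9]
tcp_rot: [-1.571, -0.001, 0.21]
contact_force: [-1.0, -0.1, 0.1]
grip_width: 55.3
```

>>> arm_command(deltas=[[0, 0, 0, 0], [0, 0, 0, 0]])

```text
time: 20.6
tool_pos: [524.2, -96.5, 44.7]
tcp_rot: [-1.571, -0.0, 0.21]
contact_force: [0.4, 0.1, -0.3]
grip_width: 56.0
```

Run:
```python
from h import *
o=bot.get_obs(); print(o['tool_pos'],o['grip_width'],o['contact_force'])
```

```text
[524.17739581 -96.48625636  44.73541188] 55.98677098054198 [ 0.39090195  0.06104574 -0.26179369]
```

>>> arm_command(deltas=[[0, -0.02, 0, 0], [0, -0.03, 0, 0], [0, -0.04, 0, 0], [-0.012, -0.04, 0, 0], [0, 0, 0, 0]])

```text
time: 21.1
tool_pos: [514.2, -99.9, 180.0]
tcp_rot: [-1.576, -0.008, 0.209]
contact_force: [-0.1, 0.5, 0.1]
grip_width: 55.9
```

>>> arm_command(deltas=[[0, 0, 0, 8.57], [0, 0, 0, 8.57], [0, 0, 0, 8.57], [0, 0, 0, 8.57], [0, 0, 0, 8.57]])

```text
time: 21.6
tool_pos: [512.0, -98.9, 173.9]
tcp_rot: [-1.571, 0.001, -0.545]
contact_force: [0.0, 0.1, 0.7]
grip_width: 56.0
```

>>> arm_command(deltas=[[0, 0, 0, 8.57], [0, 0, 0, 8.57], [0, 0, 0, 8.57], [0, 0, 0, 8.57], [0, 0, 0, 8.57]])

```text
time: 22.1
tool_pos: [512.0, -98.9, 173.9]
tcp_rot: [-1.572, 0.001, -1.292]
contact_force: [-0.7, 0.7, -0.7]
grip_width: 56.0
```

>>> arm_command(deltas=[[0, 0, 0, 8.57], [0, 0, 0, 8.57], [0, 0, 0, 8.57], [0, 0, 0, 8.57], [0, 0, 0, 8.57]])

```text
time: 22.6
tool_pos: [512.1, -98.9, 173.9]
tcp_rot: [-1.572, -0.0, -2.04]
contact_force: [-0.0, -0.0, 0.7]
grip_width: 56.0
```

>>> arm_command(deltas=[[0, 0, 0, 8.57], [0, 0, 0, 8.57], [0, 0, 0, 8.57], [0, 0, 0, 8.57], [0, 0, 0, 8.57]])

```text
time: 23.1
tool_pos: [512.1, -98.8, 173.9]
tcp_rot: [-1.571, -0.001, -2.788]
contact_force: [-0.1, 0.4, -0.6]
grip_width: 55.7
```

>>> arm_command(deltas=[[0, 0, 0, 8.57], [0, 0, 0, 0], [0, 0, 0, 0]])

```text
time: 23.4
tool_pos: [512.1, -98.9, 174.2]
tcp_rot: [-1.571, -0.001, -2.928]
contact_force: [-0.1, -0.4, -0.5]
grip_width: 55.9
```

```bash
cat > chk.py <<'E'
from h import *
M=T(); print(M[:3].round(3).tolist())
p=shot('wrist'); save(p,'w9'); np.savez('w9',M=M,**{k:p[k] for k in('img','camera_matrix','c2w')})
th=np.radians(12); ex=np.array([np.cos(th),np.sin(th)]); ey=np.array([-ex[1],ex[0]]); B=np.array([561.4,-88.9])
for n in ('pin_head','pin_tip','strap_eye','nut','bolt','tape'): find(p,n,1)
hsv=cv2.cvtColor(p['img'],cv2.COLOR_RGB2HSV); m=cv2.inRange(hsv,(12,120,120),(30,255,255))
n,l,s,c=cv2.connectedComponentsWithStats(m)
for i in range(1,n):
    if s[i,4]>=3 and c[i,1]<300:
        w=onz(p,[c[i]],50,True)[0]; d=w[:2]-B; print('orange',c[i].round(1),s[i,4],'bore xy',(d@ex).round(1),(d@ey).round(1))
for r in vision.regions_of(p,'pin_head')[:1]:
    v,u=np.nonzero(r['mask']); w=onz(p,np.c_[u,v],60,True)[:,:2]-B
    print('mask',r['confidence'],len(u),'x',np.percentile(w@ex,[1,99]).round(1),'y',np.percentile(w@ey,[1,99]).round(1))
E
python3 chk.py
```

```text
[[-0.977, -0.001, 0.212, 512.138], [-0.212, 0.0, -0.977, -98.907], [0.001, -1.0, -0.0, 174.23]]
pin_head [526.  -92.7  61.6] 0.81
pin_tip [525.1 -97.2  61. ] 0.93
strap_eye [555.7 -38.4  59.8] 0.73
nut [448.3 -84.3   6.7] 0.94
bolt [529.7 173.6   7.8] 0.87
tape [529.2 173.9   9.4] 0.64
orange [ 2.7 12.4] 183 bore xy 179.0 313.8
orange [29.1 27.8] 1888 bore xy 149.7 269.9
orange [45.9 60.4] 13 bore xy 111.6 244.2
orange [ 49.9 236.4] 11941 bore xy -50.6 255.1
orange [39.8 67.5] 4 bore xy 106.5 252.1
orange [52.4 88.7] 16 bore xy 83.6 235.2
orange [45.8 97.2] 8 bore xy 77.3 243.7
orange [ 44.2 106. ] 5 bore xy 69.6 245.9
orange [ 28.9 116.5] 16 bore xy 63.2 266.8
orange [ 43.  112.5] 4 bore xy 64.0 247.6
orange [ 42. 120.] 3 bore xy 57.3 249.3
orange [ 27. 127.] 3 bore xy 53.8 270.1
orange [ 41. 128.] 5 bore xy 50.3 251.0
orange [ 26.  133.5] 4 bore xy 48.0 272.0
orange [ 40. 135.] 3 bore xy 44.1 252.8
orange [ 25.2 140.5] 8 bore xy 41.6 273.6
orange [311.5 141.1] 28 bore xy 21.5 7.9
orange [331.6 141.7] 30 bore xy 21.1 -6.7
orange [ 39.  144.5] 4 bore xy 35.7 254.9
orange [ 24.  147.5] 4 bore xy 35.3 276.1
orange [ 23. 155.] 3 bore xy 28.5 278.4
orange [ 38. 156.] 3 bore xy 25.3 257.3
orange [ 22. 162.] 3 bore xy 22.1 280.7
orange [ 37. 166.] 3 bore xy 16.3 259.8
orange [ 21. 171.] 3 bore xy 13.7 283.4
orange [637.4 181.6] 79 bore xy 7.6 -308.0
orange [ 13.5 193.6] 28 bore xy -7.2 298.9
orange [629.9 197.4] 36 bore xy -8.8 -299.2
orange [626.  220.3] 269 bore xy -31.8 -298.8
orange [638.7 225.1] 19 bore xy -36.1 -321.3
mask 0.91 2846 x [-63.   26.8] y [-14.7  17.6]
```

```bash
python3 -c "
from h import *
print(bot.get_obs()['contact_force']); print(job.close_job())"
```

```text
[-0.19270533  0.62436462  0.66036573]
the job is handed in; nothing more can be done
None
```

The strap is shut, the pin is home and locked, and I have handed the job in, after about 23.5 s of the 64 s.

- **Strap:** I pushed it over with the closed fingers and it sank shut by its weight. A light press met its top at about 70 mm with 5.6 N, which is the height it should have when fully shut.
- **Pin:** The gripper closed to about 25 mm on the buttons, so both were fully pressed. The pin slid through with at most about 3 N of side force. It stopped with 12 N when the head was at x of about -40 mm from the bore, so the collar was on the ear. I then opened the fingers and backed off.
- **Last checks:** A wrist picture, measured by script, showed both balls out. They lay at x of about +21 mm from the bore (expected +22.5) and roughly ±7 mm to the sides, behind the far ear. The nut and bolt were within a few mm of where they started, and the contact force was about zero.
- **Not fully checked:** I did not tug the pin to test the lock, since gripping its head would release it. The last look for the tape returned the bolt's position instead; the arm never went near the tape. My picture views were used up, so the final checks rest on numbers rather than a viewed picture.

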